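# Tip the hose unions into the tote and latch the tray

## Robot

A 7-joint arm with a two-finger parallel gripper is mounted at the origin on the work surface. World frame = base frame: x ahead of the robot, y to its left, z up, the work surface at z = 0. Lengths are in mm, angles in rad, forces in N, time in s.
With the tool pointing down it reaches from about 425 to 925 mm from the base axis. Payload 6.8 kg.
Tool frame: the origin (TCP) lies midway between the tips of the shut fingers; the grasp point (between the pads) lies 19 mm behind it; z points along the fingers, y is the line along which they close (so a half turn about z gives the same grasp; the last joint's range is limited). The gripper opens to 88 mm and grips with 3 to 60 N. Pads are 20 mm wide; open, the fingers measure 115 mm over their backs; the gripper's body (75 mm by 178 mm) begins 61 mm behind the grasp point.
Start: joints at [-0.108, 0.477, 0.022, 1.555, -0.011, 1.109, -0.083], TCP at [675.017, 0.007, 222.664] pointing down, gripper open.
Joint ranges: [-2.96, 2.96], [-0.34, 2.1], [-1.41, 1.46], [0.24, 2.44], [-1.37, 4.51], [0.17, 1.92], [-2.96, 2.96]. Speed limits (rad/s): [2.39, 2.39, 3.14, 3.14, 3.14, 3.14, 3.14].

## Interface

Orientations are given as a unit quaternion [x, y, z, w].
In Python, from bench import r gives the robot as it stands.
- The arm moves only by the tool send_rows, never from a script. Its argument "deltas" is a list that holds one entry, the list of rows, each a list of 7 numbers: the closure, from -1 (fully open) to 1 (shut), then the shift along the tool's x, y, z in cm, then the turn, a rotation vector about the tool's x, y, z in rad. In form: [[[fingers, tx, ty, tz, rx, ry, rz], ...]]. A call has 1 to 20 rows; each row is the pose to reach, as a shift and turn from the pose commanded when the call began, along the tool's axes at that moment; what a row does not reach only later rows make up. A row lasts 1/10 s, in which the tool goes at most 50 mm and 8.59 degrees, less where a joint would pass 70% of its speed; a pose out of reach is approached as far as the arm can. A call with a gripper value outside its range is refused whole. The fingers move at their own pace and stop on an object; "newtons" is the grip in N (left out, the last holds). Time passes only in rows, so rows that repeat a pose let the fingers close. It gives the time, the measured TCP pose, the force, the opening and the grip force at its end, in the units of the state.
- r.get_obs(): the state, without advancing time (a new reading comes with each control period).
- r.capture(name): name is "scene" or "side" or "wrist"; returns a dict with "img" (480x640x3 uint8, red, green, blue), "K" (3x3 intrinsics, pixels), "world_to_cam" (4x4, takes a point from world to camera coordinates). Camera axes: x right, y down, z forward; pixel columns grow to the right and rows downward; lengths in mm; the calibration is good to about 2 mm. A picture is of the moment at which its call begins. There is no depth.
- r.hand_in(): hands the job in; it is judged then, once.
Trained networks look in the newest picture that a camera, given by its name, has taken for a name from the list of things; names that differ only in an ending like _2 or _b are one class to them, and where a whole thing is asked for, a point or a joint stands for the part that bears it (a point fixed in the world has none). Each returns a list of dicts, best first, with "conf" (0 to 1); they miss things now and then, are a little off and sometimes report something else, mostly with a low value. They report only what shows in the picture. A call takes as long as a camera call. They do not tell look-alikes from the thing itself.
- r.look_for(camera, name): "centre" ([column, row] in pixels, amid what is visible of it).
- r.silhouettes(camera, name): "mask" (480x640 bool, what is visible of it) and "centre" ([column, row] in pixels, amid what is visible of it).
The state is a dict: "time": time; "q": joint angles; "qd": joint speeds; "joint_torque": joint torques, N m; "tool_pos": TCP position; "orientation": TCP orientation; "wrist_force": force on the tool from outside, world axes, zero at the start; "moment": the same for the moment, N m; "opening": finger opening in mm; "grasp_force": force on a finger pad.
Only numpy, scipy, OpenCV 4.12 (cv2) and the standard library are available. Lean on these libraries where they do the work, as an engineer would, in place of code of your own. Each camera call takes 0.05 s, during which the arm holds its last target. There are 200 camera calls.

## Task

Lift the steel tray by its handle to tip all four brass hose unions into the grey tote, then lower the tray (do not let it drop) until it lies level on its rest again. Only then swing the steel bar over and down across the tray's handle until it rests fully in its catch on the other post, and let go. Leave the other things on the counter where they are.

Things in the scene. Friction and masses are not known exactly. Their poses are not given: they have to be found in the camera images.
- stand: Grey steel tipping stand, fixed to the counter; base 290 x 215 mm. Origin: on the counter under the middle of the tray. x points from the tray's handle towards the tote (away from the robot), y left, z up. In this frame (mm): tray hinge line along y at x=80, z=100; handle at x=-140, z=130; bar pivot at x=-100, y=85, z=142; catch at x=-100, y=-88.
- catch (a point): Floor of the catch on the stand's right (-y) post, 138 mm above the counter: two upright prongs 24 mm apart along the stand's x, rising 26 mm above this point, 30 mm long. The closed bar lies level along y across the two arms of the tray's handle, its end between these prongs.
- tray (a joint): Angle of the tray, rad: 0 = level on its rest, grows to 1.25 as the handle end is lifted. Folded steel tray, 165 x 120 mm, walls 42 mm high over the hinge line, open at the end over the tote, hinged at that end; its weight brings it down again if let go. About 45 to 65 degrees (0.8 to 1.1 rad) makes the unions slide off.
- tray_handle (a point): Middle of the tray's handle: a horizontal round steel bar, 14 mm thick and 96 mm long, along the stand's y, held by two arms 48 mm either side of this point, 60 mm out from the tray's end wall. It moves on a 222 mm radius about the hinge line. Axes as the tray's (those of the stand when level).
- bar (a joint): Angle of the drop bar, rad: 0 = closed, level, resting in the catch; grows to 2.3 as it is swung up and over to the stand's +y side (1.57 = upright). Its stiff pivot keeps it wherever it is left.
- bar_pivot (a point): Pivot of the drop bar, on the left (+y) post of the stand. Flat steel bar, 16 mm wide (along the stand's x), 8 mm thick, reaching 197 mm from the pivot. It turns about the stand's x axis in an upright plane. Axes as the bar's: the bar runs along its -y; +z is its upper face when closed.
- bar_end (a point): Free end of the drop bar, 197 mm from the pivot, at mid-thickness.
- tote: Fixed grey plastic tote, open at the top, 200 (x) x 200 (y) mm, walls 5 mm: 76 mm high beneath the tray's lip, 105 mm at the sides, 125 mm at the far end. Origin: centre of its underside, on the counter; axes nearly those of the stand.
- union1: Brass hose union, 70 mm long, 24 mm pipe with a 34 mm hexagon in the middle, about 110 g; starts in the tray. Origin: middle of its axis, x along it.
- union2: Brass hose union, 70 mm long, 24 mm pipe with a 34 mm hexagon in the middle, about 110 g; starts in the tray. Origin: middle of its axis, x along it.
- union3: Brass hose union, 70 mm long, 24 mm pipe with a 34 mm hexagon in the middle, about 110 g; starts in the tray. Origin: middle of its axis, x along it.
- union4: Brass hose union, 70 mm long, 24 mm pipe with a 34 mm hexagon in the middle, about 110 g; starts in the tray. Origin: middle of its axis, x along it.
- wrench: Bystander: steel open-ended wrench, 180 mm, lying on the counter right of the stand. Origin on its underside, near its middle.
- cap_carton: Bystander: small cardboard carton 90 x 70 x 60 mm, left of the stand. Origin on its underside, at the centre.
- radiator_cap: Bystander: aluminium radiator cap, 64 mm wide, 36 mm high, left of the stand. Origin on its underside, at the centre.
- tape_roll: Bystander: roll of clear tape lying flat, 90 mm wide, 45 mm high, right of the stand and tote. Origin on its underside, at the centre.
- screwdriver: Bystander: screwdriver, 200 mm, at the right side of the counter. Origin on its underside, near its middle.
- sealer_bottle: Bystander: white bottle, 60 mm wide, 150 mm high, at the left side of the counter. Origin on its underside, at the centre.
- grease_can: Bystander: steel can, 80 mm wide, 90 mm high, at the right side of the counter. Origin on its underside, at the centre.
Mind the look-alikes: they are no part of the job. Leave any pink or red look-alike of the union2 alone. What is shaped like the union3 but black or turquoise is not meant.

How it is judged (in metres and radians):
On the way, in this order (a step that is already met when the one before it is completed fails the run):
1. the tray is tipped (past 0.35 rad) with the bar still open (value of joint tray above 0.35 rad and value of joint bar above 0.6 rad).
2. the tray is level on its rest again (within 0.05 rad), all four unions are in the tote, and the bar is still open (value of joint tray below 0.05 rad and value of joint bar above 0.6 rad and x of union1 in the frame of tote between -0.095 and 0.095 m and y of union1 in the frame of tote between -0.095 and 0.095 m and z of union1 in the frame of tote between 0 and 0.09 m and x of union2 in the frame of tote between -0.095 and 0.095 m and y of union2 in the frame of tote between -0.095 and 0.095 m and z of union2 in the frame of tote between 0 and 0.09 m and x of union3 in the frame of tote between -0.095 and 0.095 m and y of union3 in the frame of tote between -0.095 and 0.095 m and z of union3 in the frame of tote between 0 and 0.09 m and x of union4 in the frame of tote between -0.095 and 0.095 m and y of union4 in the frame of tote between -0.095 and 0.095 m and z of union4 in the frame of tote between 0 and 0.09 m), for 0.2 s.
At the end, for the whole second after the job is handed in: The bar is down in its catch (within 0.06 rad of closed) and still, the tray is level on its rest (within 0.05 rad), and all four unions lie at rest inside the tote, their middles below 90 mm (value of joint bar below 0.06 rad and value of joint tray below 0.05 rad and velocity of joint bar between -0.1 and 0.1 rad/s and x of union1 in the frame of tote between -0.095 and 0.095 m and y of union1 in the frame of tote between -0.095 and 0.095 m and z of union1 in the frame of tote between 0 and 0.09 m and x of union2 in the frame of tote between -0.095 and 0.095 m and y of union2 in the frame of tote between -0.095 and 0.095 m and z of union2 in the frame of tote between 0 and 0.09 m and x of union3 in the frame of tote between -0.095 and 0.095 m and y of union3 in the frame of tote between -0.095 and 0.095 m and z of union3 in the frame of tote between 0 and 0.09 m and x of union4 in the frame of tote between -0.095 and 0.095 m and y of union4 in the frame of tote between -0.095 and 0.095 m and z of union4 in the frame of tote between 0 and 0.09 m and linear speed of each of union1, union2, union3, union4 below 0.03 m/s); the robot touches nothing.
It fails at once if the tray is dropped: it falls faster than 2 rad/s (velocity of joint tray below -2 rad/s).
It fails at once if one of the other things on the counter is shifted by more than 30 mm (distance of any of wrench, cap_carton, radiator_cap, tape_roll, screwdriver, sealer_bottle, grease_can from where it was at the start of the episode above 0.03 m).
It also fails if it takes over 61 s, if anything falls off the work surface, if the arm or the gripper's body presses on something with over 40 N, if the wrist force passes 120 N, or if a joint passes its speed limit or range.

## Working session

There is one attempt and no reset: what is moved stays moved. The work goes in short steps, Python scripts to look and compute and a tool call to move; the robot and the scene stay as the last step left them, time stands still between calls to the robot, and variables do not carry over. Pictures are saved under pics/ and viewed, at most 10 in all, crops included, and the job is handed in when it is done.

Besides the shell and the picture viewer there is one more tool, called after ">>>" by a JSON object that holds its "fn" and its "kwargs". send_rows: Moves the arm, as the interface text tells. Its arguments: {"type":"object","properties":{"deltas":{"type":"array","items":{"type":"array","items":{"type":"array","items":{"type":"number"}}}},"newtons":{"type":"number"}},"required":["deltas"]}

```bash
mkdir -p pics; ls
python3 - <<'E'
from bench import r
import cv2,numpy as np
o=r.get_obs();print(o['time'],o['tool_pos'],o['orientation'],o['opening'])
ims=[]
for c in ['scene','side']:
    d=r.capture(c);cv2.imwrite(f'pics/{c}0.png',d['img'][:,:,::-1])
    print(c,d['K'].tolist(),np.round(d['world_to_cam'],3).tolist())
    for n in ['tray_handle','tray','bar','bar_end','bar_pivot','catch','stand','tote','union1']:
        print(n,[(round(x['conf'],2),np.round(x['centre']).tolist()) for x in r.look_for(c,n)[:5]])
E
```

```text
pics
0.0 [6.74430326e+02 7.79066844e-04 2.21723793e+02] [ 7.07113620e-01  7.07099422e-01 -6.40223843e-04 -5.70434243e-04] 87.78252933546497
scene [[558.2650442904883, 0.0, 322.91425261780955], [0.0, 558.2650442904883, 242.30185896679905], [0.0, 0.0, 1.0]] [[-0.421, 0.907, -0.023, 213.697], [0.564, 0.242, -0.79, -224.868], [-0.71, -0.345, -0.613, 2010.865], [0.0, 0.0, 0.0, 1.0]]
tray_handle [(0.67, [339.0, 253.0])]
tray [(0.53, [321.0, 260.0]), (0.32, [533.0, 301.0])]
bar [(0.89, [390.0, 229.0])]
bar_end [(0.78, [389.0, 225.0])]
bar_pivot [(0.85, [390.0, 226.0])]
catch []
stand [(0.94, [353.0, 273.0]), (0.24, [351.0, 253.0]), (0.24, [182.0, 197.0])]
tote [(0.93, [267.0, 285.0])]
union1 [(0.82, [319.0, 247.0]), (0.79, [350.0, 243.0]), (0.78, [443.0, 308.0]), (0.78, [407.0, 364.0]), (0.56, [322.0, 259.0])]
side [[464.890795582352, 0.0, 316.2331309042814], [0.0, 464.890795582352, 242.21270240813678], [0.0, 0.0, 1.0]] [[-0.855, -0.519, 0.009, 469.704], [-0.378, 0.611, -0.695, 275.626], [0.355, -0.598, -0.719, 1168.168], [0.0, 0.0, 0.0, 1.0]]
tray_handle [(0.8, [293.0, 267.0])]
tray [(0.88, [296.0, 270.0])]
bar [(0.62, [255.0, 256.0]), (0.37, [295.0, 288.0])]
bar_end [(0.79, [254.0, 254.0]), (0.54, [301.0, 262.0])]
bar_pivot [(0.55, [389.0, 165.0]), (0.51, [255.0, 254.0])]
catch [(0.95, [294.0, 286.0]), (0.49, [257.0, 256.0])]
stand [(0.89, [296.0, 290.0]), (0.66, [294.0, 268.0]), (0.25, [358.0, 237.0])]
tote [(0.65, [289.0, 209.0])]
union1 [(0.8, [364.0, 346.0]), (0.79, [230.0, 354.0]), (0.71, [284.0, 262.0]), (0.69, [301.0, 263.0]), (0.69, [301.0, 241.0])]
```

View pics/scene0.png

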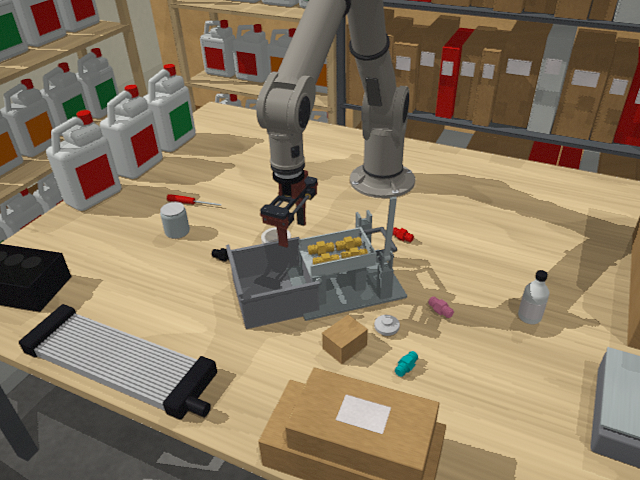

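View pics/side0.png

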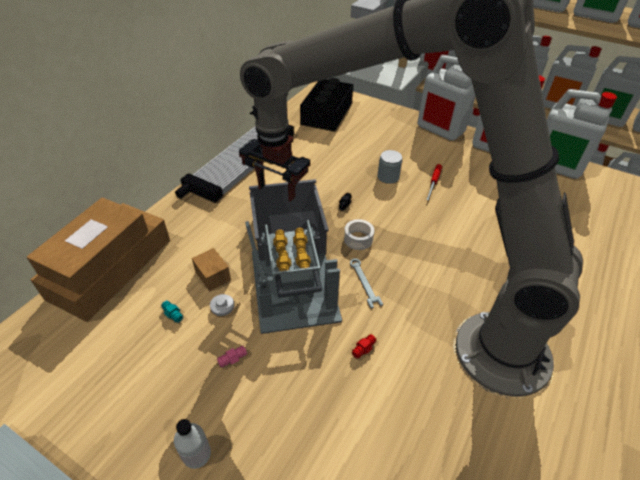

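Scene: stand at about (353,273), with the tray of brass unions at (335,248), the tote at (267,285) and the bar nearly upright at (390,230). Side: handle at about (295,288), bar at (250,245), catch prongs at (332,270). The red, pink, turquoise and black unions on the counter are the look-alikes; the four brass ones in the tray are meant. I'll enlarge both views.

Run:
```python
import cv2,numpy as np
a=cv2.imread('pics/scene0.png')[180:330,220:420];b=cv2.imread('pics/side0.png')[170:340,210:380]
a=cv2.resize(a,(400*1,300),interpolation=3);
a=cv2.resize(cv2.imread('pics/scene0.png')[190:320,225:415],None,fx=4,fy=4,interpolation=2)
b=cv2.resize(b,None,fx=3.5,fy=3.5,interpolation=2)
cv2.imwrite('pics/s_crop.png',a);cv2.imwrite('pics/d_crop.png',b);print(a.shape,b.shape)
```

```text
(520, 760, 3) (595, 595, 3)
```

View pics/s_crop.png

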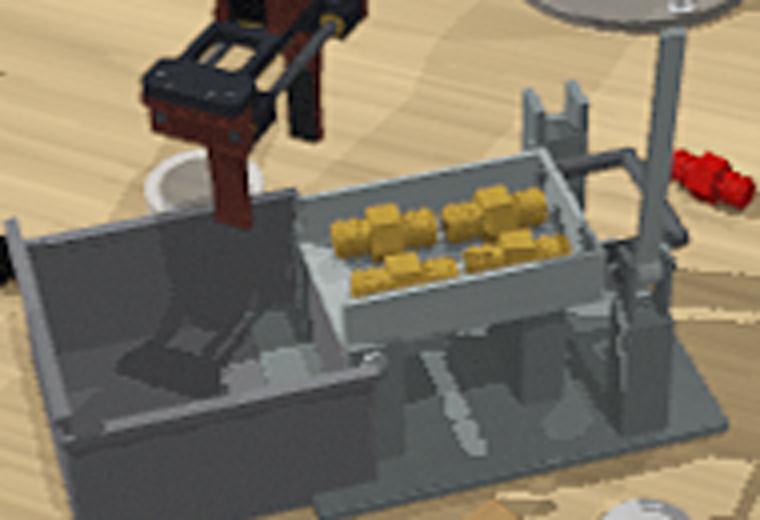

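View pics/d_crop.png

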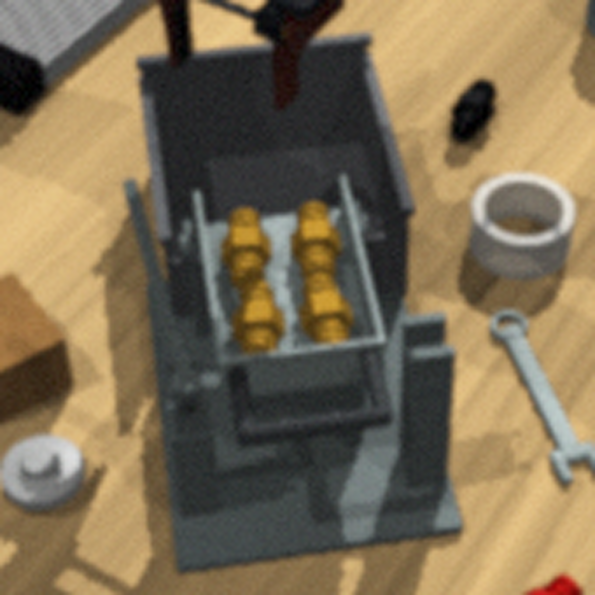

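```bash
cat > h.py <<'E'
from bench import r
import numpy as np,cv2
from scipy.optimize import least_squares
from scipy.spatial.transform import Rotation as R
def proj(d,P):
    P=np.atleast_2d(P);C=P@d['world_to_cam'][:3,:3].T+d['world_to_cam'][:3,3];u=C@np.array(d['K']).T
    return u[:,:2]/u[:,2:]
def s2w(p,P):
    c,s=np.cos(p[2]),np.sin(p[2]);P=np.atleast_2d(P).astype(float)
    return P@np.array([[c,-s,0],[s,c,0],[0,0,1]]).T+np.array([p[0],p[1],0])
def bar(a,L=197): return [-100,85-L*np.cos(a),142+L*np.sin(a)]
E
python3 - <<'E'
from h import *
S=r.capture('scene');D=r.capture('side')
sc=lambda u,v:(u/4+225,v/4+190); sd=lambda u,v:(u/3.5+210,v/3.5+170)
def model(p):
    x0=p[3]; b=bar(p[4])
    sp=[[-100-14,-88,164],[-100+14,-88,164],[x0,107,6],b,[-82,-60,142],[-82,60,142]]
    dp=[[-140,48,130],[-140,-48,130],[x0,107,6],[x0,-107,6],[-114,-88,164],[-86,-88,164],b,[-82,60,142],[-82,-60,142]]
    return np.vstack([proj(S,s2w(p,sp)),proj(D,s2w(p,dp))])
ob=np.array([sc(577,86),sc(530,93),sc(728,425),sc(675,34),sc(545,152),sc(605,255),
 sd(242,430),sd(384,410),sd(180,570),sd(460,530),sd(427,346),sd(423,320),sd(131,182),sd(222,358),sd(380,338)])
f=least_squares(lambda p:(model(p)-ob).ravel(),[600,0,0,-160,1.6],loss='soft_l1',x_scale=[10,10,.1,10,.1])
print(f.x,np.round(model(f.x)-ob,1).tolist());np.save('p.npy',f.x)
for n,q in dict(handle=[-140,0,130],hinge=[80,0,100],barend=bar(f.x[4]),catch=[-100,-88,138]).items():print(n,s2w(f.x,q))
E
```

```text
[ 576.04224291   83.56982569   -0.85299465 -161.97025149    1.67094208] [[-0.6, 1.4], [1.7, 1.5], [1.1, 0.2], [-0.6, -0.8], [-0.3, -1.0], [-0.0, -0.8], [0.7, 0.2], [-0.9, 0.8], [-1.1, -0.4], [0.4, -0.4], [1.3, 0.0], [0.2, -1.0], [-0.6, 0.1], [-1.3, 0.1], [1.0, -0.1]]
handle [[483.95999183 189.02530936 130.        ]]
hinge [[628.6606721  23.3095493 100.       ]]
barend [[589.13164426 227.75674714 338.01295188]]
catch [[443.9829024  101.01489906 138.        ]]
```

>>> {"fn": "send_rows", "kwargs": {"deltas": [[[0.1,2,-5,-3,0,0,0.15],[0.1,4,-10,-3,0,0,0.3],[0.1,6,-14.5,-3,0,0,0.45],[0.1,6,-18,-3,0,0,0.6],[0.1,10,-19,-2,0,0,0.72],[0.1,15,-19,-1,0,0,0.853],[0.1,18.9,-19,0,0,0,0.853],[0.1,18.9,-19,0,0,0,0.853],[0.1,18.9,-19,0,0,0,0.853]]]}}

```text
time: 2.0
tool_pos: [484.7, 189.7, 222.4]
orientation: [0.936, 0.352, -0.0, 0.0]
wrist_force: [-0.3, -0.9, -0.6]
opening: 39.4
grasp_force: 0.0
```

Run:
```python
from h import *
p=np.load('p.npy')
W=r.capture('wrist');im=W['img'][:,:,::-1].copy()
o=r.get_obs();print(o['time'],o['tool_pos'],R.from_quat(o['orientation']).as_matrix().round(3).tolist())
for q in [[-140,0,130],[-140,48,130],[-140,-48,130],[-82,-60,142],[-82,60,142],[-100,-88,164],[-100,85,142]]:
    u=proj(W,s2w(p,q))[0];print(q,u.round());cv2.circle(im,tuple(int(a) for a in u),3,(0,0,255),-1)
cv2.imwrite('pics/w1.png',im)
```

```text
2.05 [485.12632209 188.37027047 222.67226394] [[0.753, 0.658, -0.0], [0.658, -0.753, -0.001], [-0.0, 0.0, -1.0]]
[-140, 0, 130] [318. 248.]
[-140, 48, 130] [318. 186.]
[-140, -48, 130] [317. 305.]
[-82, -60, 142] [391. 325.]
[-82, 60, 142] [401. 171.]
[-100, -88, 164] [371. 373.]
[-100, 85, 142] [377. 133.]
```

View pics/w1.png

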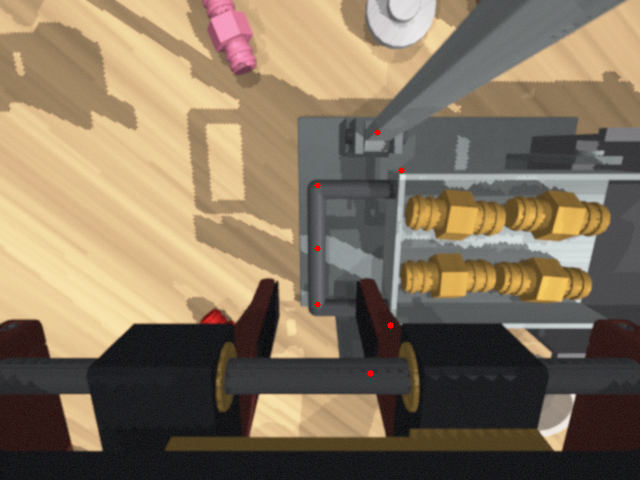

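The wrist view confirms the fit: the projected handle points (318,186)/(318,248)/(318,305) lie on the handle, and the four brass unions are in the tray. The pink one at (232,35) is a look-alike. Descend and grip.

>>> {"fn": "send_rows", "kwargs": {"deltas": [[[0.1,0,0,4,0,0,0],[0.1,0,0,8,0,0,0],[0.1,0,0,11.1,0,0,0],[0.1,0,0,11.1,0,0,0],[1,0,0,11.1,0,0,0],[1,0,0,11.1,0,0,0],[1,0,0,11.1,0,0,0],[1,0,0,11.1,0,0,0]]], "newtons": 35}}

```text
time: 2.85
tool_pos: [484.9, 191.1, 113.4]
orientation: [0.936, 0.352, 0.001, -0.001]
wrist_force: [-4.8, 2.8, 6.1]
opening: 13.1
grasp_force: 35.0
```

Run:
```python
from h import *
W=r.capture('wrist')['world_to_cam'];o=r.get_obs()
c=-W[:3,:3].T@W[:3,3];print(o['tool_pos'],o['opening'],o['grasp_force'],o['wrist_force'],'cam in tool',R.from_quat(o['orientation']).inv().apply(c-o['tool_pos']))
```

```text
[484.85919471 191.06407748 113.40227854] 12.941465589571802 35.002251863479614 [-4.49913094  3.22298736  6.46717911] cam in tool [  75.50332683   -0.72183493 -162.13595497]
```

>>> {"fn": "send_rows", "kwargs": {"deltas": [[[0.4,0,0,0,0,0,0],[0.4,0,0,0,0,0,0],[0.4,-2,0,0,0,0,0],[0.4,-2,0,0,0,0,0],[1,-2,0,0,0,0,0],[1,-2,0,0,0,0,0],[1,-2,0,0,0,0,0],[1,-2,0.2,-1.1,0,0,0],[1,-2,0.4,-2.2,0,0,0],[1,-2,0.7,-3.3,0,0,0],[1,-2,1.0,-4.3,0,0,0],[1,-2,1.4,-5.3,0,0,0],[1,-2,1.9,-6.4,0,0,0],[1,-2,1.9,-6.4,0,0,0]]], "newtons": 35}}

```text
time: 4.3
tool_pos: [481.7, 163.7, 177.1]
orientation: [0.936, 0.352, -0.0, -0.002]
wrist_force: [-5.5, 7.4, 0.9]
opening: 12.7
grasp_force: 35.0
```

>>> {"fn": "send_rows", "kwargs": {"deltas": [[[1,0,0.5,-1,0,0,0],[1,0,1.0,-2,0,0,0],[1,0,1.6,-2.9,0,0,0],[1,0,2.3,-3.8,0,0,0],[1,0,3.0,-4.7,0,0,0],[1,0,3.7,-5.5,0,0,0],[1,0,4.4,-6.3,0,0,0],[1,0,5.2,-7.1,0,0,0],[1,0,6.1,-7.8,0,0,0],[1,0,7.0,-8.5,0,0,0],[1,0,7.0,-8.5,0,0,0]]]}}

```text
time: 5.4
tool_pos: [527.4, 111.7, 264.0]
orientation: [0.936, 0.352, 0.0, -0.003]
wrist_force: [-14.6, 7.4, 16.0]
opening: 13.4
grasp_force: 35.0
```

>>> {"fn": "send_rows", "kwargs": {"deltas": [[[1,0,0.3,-0.5,0,0,0],[1,0,0.8,-0.8,0,0,0],[1,0,1.2,-1.1,0,0,0],[1,0,1.7,-1.4,0,0,0],[1,0,2.2,-1.7,0,0,0],[1,0,2.7,-2.0,0,0,0],[1,0,3.2,-2.3,0,0,0],[1,0,3.7,-2.5,0,0,0],[1,0,3.7,-2.5,0,0,0],[1,0,3.7,-2.5,0,0,0],[1,0,3.7,-2.5,0,0,0],[1,0,3.7,-2.5,0,0,0]]]}}

```text
time: 6.6
tool_pos: [553.3, 81.7, 287.4]
orientation: [0.936, 0.351, 0.001, -0.0]
wrist_force: [-3.0, 3.5, 7.4]
opening: 13.0
grasp_force: 35.0
```

Run:
```python
from h import *
a=r.capture('scene')['img'][150:330,220:420,::-1];b=r.capture('side')['img'][150:330,200:400,::-1]
cv2.imwrite('pics/t1.png',cv2.resize(np.hstack([a,b]),None,fx=2,fy=2,interpolation=2))
for c in('scene','side'):print([(round(x['conf'],2),np.round(x['centre']).tolist()) for x in r.look_for(c,'union1')])
```

```text
[(0.78, [402.0, 236.0]), (0.62, [267.0, 291.0]), (0.56, [405.0, 364.0]), (0.48, [221.0, 251.0])]
[(0.92, [361.0, 346.0]), (0.89, [172.0, 310.0]), (0.78, [230.0, 358.0]), (0.67, [283.0, 241.0]), (0.57, [346.0, 202.0]), (0.51, [263.0, 230.0])]
```

View pics/t1.png

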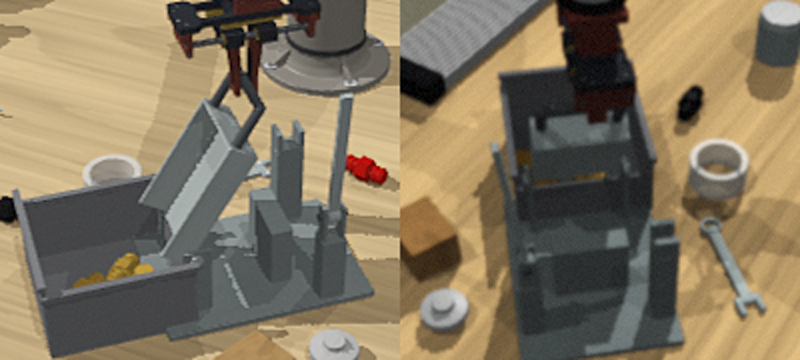

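Left panel: the tray is tipped and empty, with the unions in the tote at about (120,270). The bar is still upright at (343,160). Lowering along the arc.

>>> {"fn": "send_rows", "kwargs": {"deltas": [[[1,0,-0.9,0.6,0,0,0],[1,0,-1.9,1.2,0,0,0],[1,0,-2.9,1.8,0,0,0],[1,0,-3.8,2.5,0,0,0],[1,0,-4.7,3.2,0,0,0],[1,0,-5.5,3.9,0,0,0],[1,0,-6.3,4.7,0,0,0],[1,0,-7.1,5.5,0,0,0],[1,0,-7.8,6.3,0,0,0],[1,0,-8.5,7.2,0,0,0],[1,0,-9.1,8.1,0,0,0],[1,0,-9.7,9.1,0,0,0],[1,0,-10.2,10.0,0,0,0],[1,0,-10.7,11.0,0,0,0],[1,0,-11.2,12.0,0,0,0],[1,0,-11.6,13.1,0,0,0],[1,0,-11.9,14.1,0,0,0],[1,0,-12.2,15.2,0,0,0],[1,0,-12.4,16.2,0,0,0],[1,0,-12.5,16.9,0,0,0]]]}}

```text
time: 8.8
tool_pos: [470.0, 176.6, 116.1]
orientation: [0.936, 0.352, -0.0, -0.001]
wrist_force: [-4.7, 6.9, 0.1]
opening: 13.1
grasp_force: 35.0
```

>>> {"fn": "send_rows", "kwargs": {"deltas": [[[1,0,-0.1,0.2,0,0,0],[1,0,-0.1,0.4,0,0,0],[1,0,-0.1,0.5,0,0,0],[1,0,-0.1,0.5,0,0,0]]]}}

```text
time: 9.2
tool_pos: [469.5, 177.1, 111.5]
orientation: [0.936, 0.352, -0.0, -0.001]
wrist_force: [-5.5, 6.2, -0.5]
opening: 12.7
grasp_force: 35.0
```

Run:
```python
from h import *
p=np.load('p.npy')
o=r.get_obs();print(o['tool_pos'],o['opening'],o['grasp_force'],o['wrist_force'])
S=r.capture('scene')
print([(round(x['conf'],2),np.round(x['centre']).tolist()) for x in r.look_for('scene','union1')])
W=r.capture('wrist');cv2.imwrite('pics/t2.png',np.hstack([cv2.resize(S['img'][190:320,225:415],(400,274)),cv2.resize(W['img'],(400,274))])[:,:,::-1])
```

```text
[469.48466987 177.10819761 111.50981857] 12.698112678038575 35.001288056373596 [-5.46003428  6.19211197 -0.46838247]
[(0.71, [440.0, 307.0]), (0.65, [403.0, 236.0]), (0.65, [409.0, 363.0]), (0.56, [265.0, 291.0]), (0.47, [219.0, 255.0]), (0.42, [284.0, 282.0])]
```

View pics/t2.png

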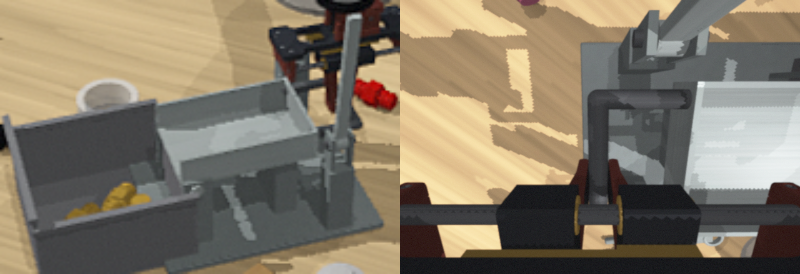

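Left panel: the tray is level and empty, with the unions in the tote. Right panel: the fingers are still on the handle. Press lightly, release, and rise.

>>> {"fn": "send_rows", "kwargs": {"deltas": [[[1,0,0,0.3,0,0,0],[1,0,0,0.3,0,0,0],[0.4,0,0,0.3,0,0,0],[0.4,0,0,0.3,0,0,0],[0.4,0,0,0.3,0,0,0],[0.4,0,0,-4,0,0,0],[0.4,0,0,-9,0,0,0],[0.4,0,0,-14,0,0,0],[1,0,0,-19,0,0,0],[1,0,0,-24,0,0,0],[1,0,0,-28,0,0,0],[1,0,0,-28,0,0,0],[1,0,0,-28,0,0,0]]]}}

```text
time: 10.65
tool_pos: [470.5, 175.4, 392.2]
orientation: [0.936, 0.351, 0.001, 0.0]
wrist_force: [-0.5, -0.4, -0.7]
opening: -0.1
grasp_force: 0.0
```

```bash
cat > pl.py <<'E'
from h import *
p=np.load('p.npy');o=r.get_obs();M=R.from_quat(o['orientation'])
def t(x,y,z): return (M.inv().apply(s2w(p,[x,y,z])[0]-o['tool_pos'])/10).round(1)
E
python3 - <<'E'
from pl import *
print(o['tool_pos'],o['wrist_force'],o['opening'])
# bar angle refit from both cameras at the upper end
print('over',t(-100,160,391),'down',t(-100,160,290))
for a in np.arange(1.7,-.01,-.1):
    rho=150-35*min(1,(1.7-a)/1.2)
    print(round(a,2),t(-100,85-rho*np.cos(a)+4*np.sin(a)+10,142+rho*np.sin(a)+4*np.cos(a)))
S=r.capture('scene');D=r.capture('side')
for c,d in(('scene',S),('side',D)):
    for n in('bar','tray'):
        for x in r.silhouettes(c,n)[:1]:
            ys,xs=np.where(x['mask']);print(c,n,x['conf'],xs[ys.argmin()],ys.min(),'pred end',[proj(d,s2w(p,bar(a)))[0].round() for a in(1.57,1.67,1.77)])
cv2.imwrite('pics/t3.png',cv2.resize(D['img'][170:340,210:380,::-1],None,fx=3.5,fy=3.5,interpolation=2))
E
```

```text
[470.46117126 175.42201015 392.17618519] [-0.48488207 -0.42275876 -0.67799144] -0.06497956571023067
over [17.9  3.8  0.2] down [17.9  3.8 10.3]
1.7 [13.7  3.8 10.2]
1.6 [12.2  3.8 10.4]
1.5 [10.8  3.8 10.6]
1.4 [ 9.4  3.8 11. ]
1.3 [ 8.1  3.8 11.6]
1.2 [ 6.9  3.8 12.3]
1.1 [ 5.7  3.8 13. ]
1.0 [ 4.7  3.8 13.9]
0.9 [ 3.8  3.8 14.9]
0.8 [ 3.1  3.8 15.9]
0.7 [ 2.4  3.8 16.9]
0.6 [ 1.9  3.8 18. ]
0.5 [ 1.5  3.8 19.2]
0.4 [ 0.9  3.8 20.2]
0.3 [ 0.5  3.8 21.2]
0.2 [ 0.2  3.8 22.3]
0.1 [-0.   3.8 23.5]
-0.0 [-0.1  3.8 24.6]
scene bar 0.58 391 198 pred end [array([390., 193.]), array([393., 198.]), array([396., 203.])]
scene tray 0.59 357 227 pred end [array([390., 193.]), array([393., 198.]), array([396., 203.])]
side bar 0.79 247 221 pred end [array([256., 221.]), array([247., 222.]), array([238., 224.])]
side tray 0.82 307 222 pred end [array([256., 221.]), array([247., 222.]), array([238., 224.])]
```

View pics/t3.png

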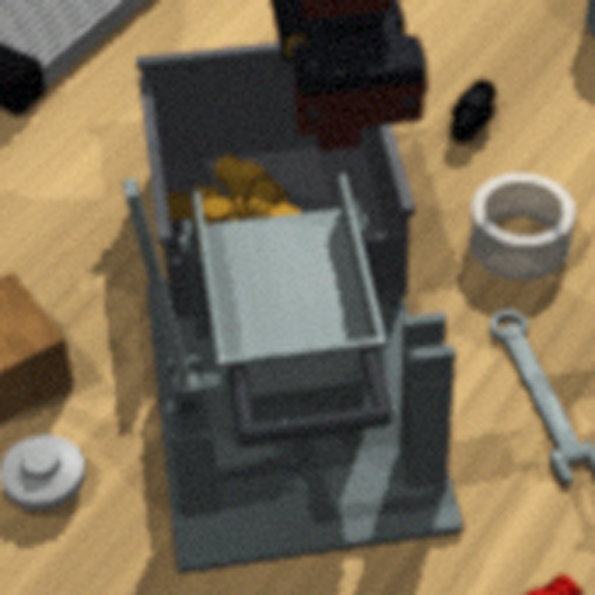

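The tray is level and empty (rim at (300,355), as at the start), the brass unions are heaped in the tote at (235,195), and the bar is still at about 1.67 rad (end at (131,185)). Going over the bar to its left side.

>>> {"fn": "send_rows", "kwargs": {"deltas": [[[1,0,3.8,0,0,0,0],[1,4.5,3.8,0,0,0,0],[1,9,3.8,0,0,0,0],[1,13.5,3.8,0,0,0,0],[1,18,3.8,0,0,0,0],[1,18,3.8,0,0,0,0],[1,18,3.8,5,0,0,0],[1,18,3.8,10.2,0,0,0],[1,18,3.8,10.2,0,0,0],[1,16,3.8,10.2,0,0,0],[1,15,3.8,10.2,0,0,0],[1,13.7,3.8,10.2,0,0,0],[1,13,3.8,10.3,0,0,0],[1,12.2,3.8,10.4,0,0,0],[1,11.5,3.8,10.5,0,0,0],[1,10.8,3.8,10.6,0,0,0]]]}}

```text
time: 12.55
tool_pos: [576.2, 218.2, 286.1]
orientation: [0.936, 0.351, 0.001, -0.0]
wrist_force: [0.7, 1.6, 2.0]
opening: 0.7
grasp_force: 0.6
```

Run:
```python
from pl import *
print(o['tool_pos'],o['wrist_force'],'rel to model 1.5 pose',t(-100,85-144*np.cos(1.5)+14,142+144*np.sin(1.5)))
S=r.capture('scene')
for x in r.silhouettes('scene','bar')[:1]:
    ys,xs=np.where(x['mask']);print(x['conf'],xs[ys.argmin()],ys.min(),[proj(S,s2w(p,bar(a)))[0].round() for a in(1.3,1.4,1.5,1.6,1.7)])
```

```text
[576.24707346 218.23453343 286.08325974] [0.74492527 1.56096746 1.97604538] rel to model 1.5 pose [0.  0.1 0. ]
0.71 384 212 [array([382., 184.]), array([385., 187.]), array([388., 190.]), array([391., 194.]), array([394., 199.])]
```

>>> {"fn": "send_rows", "kwargs": {"deltas": [[[1,-0.7,0,0.2,0,0,0],[1,-1.4,0,0.4,0,0,0],[1,-2.1,0,0.7,0,0,0],[1,-2.7,0,1.0,0,0,0],[1,-3.3,0,1.3,0,0,0],[1,-3.9,0,1.7,0,0,0],[1,-4.5,0,2.0,0,0,0],[1,-5.1,0,2.4,0,0,0],[1,-5.6,0,2.8,0,0,0],[1,-6.1,0,3.3,0,0,0],[1,-6.1,0,3.3,0,0,0]]]}}

```text
time: 13.75
tool_pos: [529.4, 177.4, 251.7]
orientation: [0.936, 0.351, -0.001, 0.0]
wrist_force: [-0.6, -0.1, -0.3]
opening: 0.7
grasp_force: 0.0
```

Run:
```python
from pl import *
print(o['wrist_force'],M.inv().apply(o['wrist_force']).round(1))
S=r.capture('scene');D=r.capture('side')
cv2.imwrite('pics/t4.png',np.hstack([cv2.resize(S['img'][170:320,240:440,::-1],(400,300)),cv2.resize(D['img'][170:320,200:400,::-1],(400,300))]))
```

```text
[-0.55474126 -0.1443226  -0.31660879] [-0.5 -0.3  0.3]
```

View pics/t4.png

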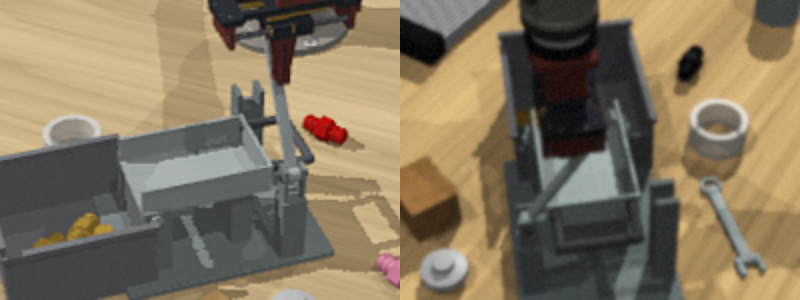

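The bar has swung over and leans at about 0.9 rad (left panel (285,120), right panel (560,190)), in contact with the fingertips. The tray stays level. Continuing.

>>> {"fn": "send_rows", "kwargs": {"deltas": [[[1,-0.5,0,0.5,0,0,0],[1,-0.9,0,1.0,0,0,0],[1,-1.3,0,1.5,0,0,0],[1,-1.6,0,2.0,0,0,0],[1,-2.0,0,2.5,0,0,0],[1,-2.3,0,3.0,0,0,0],[1,-2.6,0,3.5,0,0,0],[1,-2.8,0,4.1,0,0,0],[1,-3.0,0,4.7,0,0,0],[1,-3.2,0,5.3,0,0,0],[1,-3.5,0,5.8,0,0,0],[1,-3.8,0,6.3,0,0,0],[1,-4.0,0,6.8,0,0,0],[1,-4.2,0,7.3,0,0,0],[1,-4.4,0,7.9,0,0,0],[1,-4.5,0,8.4,0,0,0],[1,-4.6,0,9.0,0,0,0],[1,-4.7,0,9.6,0,0,0],[1,-4.7,0,9.6,0,0,0]]]}}

```text
time: 15.75
tool_pos: [494.2, 146.9, 155.6]
orientation: [0.936, 0.351, -0.001, 0.0]
wrist_force: [0.1, 0.1, -0.3]
opening: 0.3
grasp_force: 0.0
```

>>> {"fn": "send_rows", "kwargs": {"deltas": [[[1,0,0,0.3,0,0,0],[1,0,0,0.6,0,0,0],[1,0,0,0.9,0,0,0],[1,0,0,1.1,0,0,0],[1,0,0,1.1,0,0,0]]]}}

```text
time: 16.25
tool_pos: [495.0, 147.2, 146.3]
orientation: [0.936, 0.351, 0.0, -0.0]
wrist_force: [-2.2, -0.5, 7.1]
opening: 0.4
grasp_force: 3.7
```

>>> {"fn": "send_rows", "kwargs": {"deltas": [[[1,0,0,0.2,0,0,0],[1,0,0,0.3,0,0,0],[1,0,0,0.3,0,0,0],[1,0,0,0.3,0,0,0]]]}}

```text
time: 16.65
tool_pos: [495.2, 147.3, 145.9]
orientation: [0.936, 0.351, 0.0, -0.0]
wrist_force: [-11.0, -3.8, 31.7]
opening: 0.7
grasp_force: 15.9
```

Firm stop at the closed height (145.9 mm, 32 N). Back off and check.

>>> {"fn": "send_rows", "kwargs": {"deltas": [[[1,0,0,-1,0,0,0],[1,0,0,-5,0,0,0],[1,0,0,-10,0,0,0],[1,0,0,-15,0,0,0],[1,0,0,-20,0,0,0],[1,0,0,-20,0,0,0],[1,0,0,-20,0,0,0]]]}}

```text
time: 17.35
tool_pos: [495.5, 147.5, 343.7]
orientation: [0.936, 0.351, 0.001, -0.0]
wrist_force: [0.0, 0.4, -0.7]
opening: 0.7
grasp_force: 0.0
```

Run:
```python
from pl import *
print(o['wrist_force'],o['tool_pos'])
S=r.capture('scene');D=r.capture('side')
for d,n in((S,'s'),(D,'d')):print(n,[proj(d,s2w(p,bar(a)))[0].round(1) for a in(0,.06,.12)])
cv2.imwrite('pics/t5.png',np.hstack([cv2.resize(S['img'][190:310,240:400,::-1],(400,300)),cv2.resize(D['img'][190:310,220:380,::-1],(400,300))]))
```

```text
[ 0.0059145   0.35329246 -0.74584448] [495.4695686  147.4897052  343.69434906]
s [array([360.9, 215.6]), array([361. , 212.2]), array([361.2, 209. ])]
d [array([341.2, 269.2]), array([341.3, 266.2]), array([341.1, 263.1])]
```

View pics/t5.png

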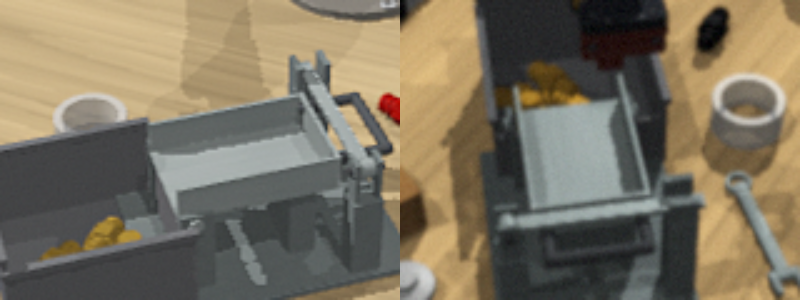

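The bar lies level between the prongs: its end is at side pixel (341,270), against a predicted (341,269) for closed. The tray is level and the unions are in the tote.

```bash
python3 -c "
from bench import r
print(r.hand_in())"
```

```text
the job is handed in; nothing more can be done
None
```

I handed the job in at about 17.5 s: the unions are tipped into the tote, the tray was lowered gently and lies level, and the bar is closed in its catch with the arm clear; no verdict came back, and the four unions were checked only by eye, as a heap in the tote.

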